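# Turn the house guide's board leaf over its spine

### The job

The flat's house guide lies open on the side table, its one board leaf on the half to the robot's left, where a fingertip fits under its overhanging free edge. Turn the leaf gently over the spine and push it down until it lies flat on the other half with the floor plan showing. Only push it: do not pinch the leaf between the fingers, fling it, press hard, or lift, tip or drag the guide, and leave the jar, cup, bowl and remote where they stand.

Things in the scene. Friction and masses are not known exactly. Their poses are not given: they have to be found in the camera images.
- guide: Loose house guide, 1.2 kg, lying open: 176 mm along its spine (its x axis, within 0.4 rad of straight away from the robot), a page block on each side (left is +y, right is -y). The blocks reach 98 mm from the spine and are 34 mm high, with upright outer sides. Origin: centre of the underside, on the table.
- spine (a point): Midpoint of the hinge axis (steel rod, 8 mm thick) above the middle of the guide, 38 mm above the table. Axes as the guide: x along the spine, y to the left half, where the leaf starts, z up.
- leaf_edge (a point): Midpoint of the leaf's free long edge, 130 mm from the hinge axis, mid-thickness; moves with the leaf. y points from hinge to free edge. Stiff plywood leaf, 170 mm along the spine, 3 mm thick at its 10 mm border, 6 mm over the faced middle, 90 g. Flat on the left half its whole free edge overhangs the page block by 32 mm, underside 36 mm above the table, nothing below.
- leaf (a joint): Hinge angle of the leaf about the spine, rad: 0 = flat on the left half (+y of the guide), pi/2 = upright, 3.14 = flat on the right half (-y of the guide), both are stops. The hinge is stiff: the leaf stays at whatever angle it is left, and about 1.5 N at the free edge moves it. It starts between 0 and 0.12.
- plan_face: Paper-white panel with a floor plan on the leaf, 150 x 105 x 1.5 mm, on the face that looks down at the start and up when the leaf has been turned; 10 mm in from the leaf's free edge and ends. Origin: midpoint of the hinge axis.
- blank_face: Plain plywood panel on the leaf's other face, same size; looks up at the start. Origin: midpoint of the hinge axis.
- jar: Bystander: empty glass jar with aluminium lid, 72 mm wide, 115 mm high, to the right of the guide. Origin: centre of its underside.
- cup: Bystander: blue ceramic espresso cup with a handle, 64 mm wide, 58 mm high, to the right of the guide. Origin: centre of its underside.
- bowl: Bystander: rubberwood bowl, 140 mm wide, 55 mm high, to the left of the guide. Origin: centre of its underside.
- remote: Bystander: white plastic remote control, 150 x 42 x 18 mm, lying beyond the guide. Origin: centre of its underside, long side along its x.

How it is judged:
On the way:
1. the leaf stands up off the left half (between 60 and 150 degrees open) (value of joint leaf between 1.05 and 2.62 rad), for 0.1 s.
At the end, for the whole second after the job is handed in: The leaf lies flat on the right half (hinge angle above 3.06 rad, about 10 mm at the edge) and at rest, the guide flat and within 30 mm of its start, every bystander within 20 mm of its start (value of joint leaf above 3.06 rad and not (velocity of joint leaf above 0.1 rad/s or velocity of joint leaf below -0.1 rad/s) and distance of guide from where it was at the start of the episode below 0.03 m and angle between guide's own z axis and vertical below 0.05 rad and linear speed of guide below 0.02 m/s and distance of each of jar, cup, bowl, remote from where it was at the start of the episode below 0.02 m); the robot touches nothing.
It fails at once if the leaf is pinched: fingers on both of its faces at once (contact force between the fingers and plan_face above 0.4 N and contact force between the fingers and blank_face above 0.4 N).
It fails at once if the leaf is flung over (faster than 5 rad/s) (velocity of joint leaf above 5 rad/s).
It fails at once if the leaf is pressed or squeezed hard (over 60 N) (contact force between the fingers and leaf above 60 N).
It fails at once if the guide is lifted, tipped or dragged (over 12 mm up, 0.15 rad, 30 mm) (height (world z) of guide above 0.012 m or angle between guide's own z axis and vertical above 0.15 rad or distance of guide from where it was at the start of the episode above 0.03 m).
It fails at once if a bystander is knocked, lifted or shifted more than 20 mm (distance of any of jar, cup, bowl, remote from where it was at the start of the episode above 0.02 m).
It also fails if it takes over 48 s, if anything falls off the work surface, if the arm or the gripper's body presses on something with over 40 N, if the wrist force passes 120 N, or if a joint passes its speed limit or range.

### The arm

A 6-joint arm with a two-finger parallel gripper is mounted at the origin on the work surface. World frame = base frame: x ahead of the robot, y to its left, z up, the work surface at z = 0. Lengths are in m, angles in rad, forces in N, time in s.
With the tool pointing down it reaches from about 0.375 to 0.75 m from the base axis. Payload 9 kg.
Tool frame: the origin (TCP) lies at the centre of the arm's flange, where the gripper is bolted on; the fingertips stand 173 mm ahead of it and the grasp point (between the pads) lies 155 mm ahead of it; z points along the fingers, y is the line along which they close (so a half turn about z gives the same grasp; the last joint's range is limited). The gripper opens to 85 mm and grips with 20 to 120 N. Pads are 22 mm wide; open, the fingers measure 114 mm over their backs; the gripper's body (76 mm by 85 mm) begins 54 mm behind the grasp point. The pads swing forward as they close: fully open they stand 13 mm farther back than shut.
Start: joints at [-1.483, 0.104, 0.097, 1.564, 0, 1.353], TCP at [0.181, -0.572, 0.405] pointing down, gripper open.
Joint ranges: [-2.99, 2.99], [-0.84, 1.86], [-1.1, 1.16], [-1.84, 2.11], [-1.51, 1.56], [-3.14, 3.14]. Speed limits (rad/s): [2.22, 2.22, 2.57, 3.14, 3.14, 3.14].

### API

Orientations are given as a unit quaternion [x, y, z, w].
In Python, from cell import telemetry, read_camera, ctrl, search_frame, landmark_of gives the robot as it stands.
- The arm moves only by the tool step_arm, never from a script. Its argument "plan" is a list of rows, each a list of 3 entries, a list of its own where there are three numbers: the shift along the tool's x, y, z in mm, then the turn, a rotation vector about the tool's x, y, z in rad, then the opening, from 0 (shut) to 1 (fully open). In form: [[[x, y, z], [ax, ay, az], hand], ...]. A call has 1 to 12 rows; each row shifts and turns the commanded pose from where the row before left it, along the tool's axes as they then stand; what a row does not reach is not made up. A row lasts 1/12 s, in which the tool goes at most 41.7 mm and 7.16 degrees, less where a joint would pass 70% of its speed; a pose out of reach is approached as far as the arm can. A call is refused whole if a number of a shift passes 41.7 or a number of a turn 0.125, either way. A call with a gripper value outside its range is refused whole. The fingers move at their own pace and stop on an object; the grip force is fixed at half the most. Time passes only in rows, so rows that do not move let the fingers close. It gives the time, the measured TCP pose, the force, the opening and the grip force at its end, in the units of the state.
- telemetry.get_obs(): the state, without advancing time (a new reading comes with each control period).
- read_camera(name): name is "side" or "top" or "wrist"; returns a dict with "img" (400x640x3 uint8, red, green, blue), "mtx" (3x3 intrinsics, pixels), "k1" (the pictures are not rectified: a ray, as slopes to the right and down, at radius r is drawn at 1 + k1 r^2 times it, then the intrinsics apply), "extrinsics" (4x4, takes a point from world to camera coordinates). Camera axes: x right, y up, looking along -z (the intrinsics and any distortion apply to the point x, -y, -z); pixel columns grow to the right and rows downward; lengths in m; the calibration is good to about 2 mm. A picture is of the moment at which its call begins. There is no depth.
- ctrl.hand_in(): hands the job in; it is judged then, once.
Trained networks look in the newest picture that a camera, given by its name, has taken for a name from the list of things; names that differ only in an ending like _2 or _b are one class to them, and where a whole thing is asked for, a point or a joint stands for the part that bears it (a point fixed in the world has none). Each returns a list of dicts, best first, with "score" (0 to 1); they miss things now and then, are a little off and sometimes report something else, mostly with a low value. They report only what shows in the picture. A call takes as long as a camera call.
- search_frame(target, camera): "position" ([x, y, z] in m, in the coordinates of the camera as it stood for that picture, good to about 4 mm: the middle of the surface that is visible of it).
- landmark_of(target, camera): "position" ([x, y, z] in m, in the coordinates of the camera as it stood for that picture, good to about 4 mm: a listed point, or the origin of a listed thing).
The state is a dict: "time_s": time; "q": joint angles; "joint_vel": joint speeds; "effort": joint torques, N m; "eef_pos": TCP position; "orientation": TCP orientation; "contact_force": force on the tool from outside, world axes, zero at the start; "wrist_torque": the same for the moment, N m; "grip_width": finger opening in m; "gripper_force": force on a finger pad.
Only numpy, scipy, OpenCV 4.12 (cv2) and the standard library are available. Lean on these libraries where they do the work, as an engineer would, in place of code of your own. Each camera call takes 0.05 s, during which the arm holds its last target. There are 200 camera calls.

## Working session

There is one attempt and no reset: what is moved stays moved. The work goes in short steps, Python scripts to look and compute and a tool call to move; the robot and the scene stay as the last step left them, time stands still between calls to the robot, and variables do not carry over. Pictures are saved under pics/ and viewed, at most 10 in all, crops included, and the job is handed in when it is done.

Besides the shell and the picture viewer there is one more tool, called after ">>>" by a JSON object that holds its "fn" and its "kwargs". step_arm: Moves the arm, as the interface text tells. Its arguments: {"type":"object","properties":{"plan":{"type":"array","items":{"type":"array"}}},"required":["plan"]}

```bash
mkdir -p pics; ls
cat > h.py <<'E'
import numpy as np, cv2
from cell import telemetry, read_camera, ctrl, search_frame, landmark_of
from scipy.spatial.transform import Rotation as R
def w(c,p):
    T=np.linalg.inv(c["extrinsics"]); return T[:3,:3]@np.array(p)+T[:3,3]
def snap(n,f=None):
    c=read_camera(n)
    if f: cv2.imwrite("pics/"+f,c["img"][:,:,::-1])
    return c
E
python3 - <<'E'
from h import *
o=telemetry.get_obs(); print({k:np.round(v,3) for k,v in o.items()})
ims=[]
for n in ("top","side"):
    c=snap(n); ims.append(c["img"])
    for t in ("guide","spine","leaf_edge","plan_face","blank_face","jar","cup","bowl","remote"):
        for r in landmark_of(t,n)[:2]: print(n,t,round(r["score"],2),np.round(w(c,r["position"]),3))
cv2.imwrite("pics/a.png",cv2.resize(np.vstack(ims),(480,600))[:,:,::-1])
E
```

```text
pics
{'time_s': np.float64(0.0), 'q': array([-1.483,  0.105,  0.096,  1.564,  0.   ,  1.353]), 'joint_vel': array([-0.002, -0.   ,  0.   ,  0.001, -0.003, -0.   ]), 'effort': array([ 0.0000e+00, -5.5693e+01,  5.0365e+01,  1.7000e-02, -0.0000e+00,
       -0.0000e+00]), 'eef_pos': array([ 0.181, -0.572,  0.404]), 'orientation': array([ 0.988,  0.152,  0.   , -0.001]), 'contact_force': array([ 0.136, -0.007, -0.843]), 'wrist_torque': array([-0.001,  0.028, -0.   ]), 'gripper_force': np.float64(0.0), 'grip_width': np.float64(0.085)}
top guide 0.91 [ 0.547 -0.053  0.005]
top spine 0.9 [ 0.544 -0.053  0.04 ]
top leaf_edge 0.82 [0.545 0.074 0.05 ]
top blank_face 0.87 [ 0.546 -0.051  0.04 ]
top jar 0.92 [ 0.521 -0.365  0.001]
top cup 0.69 [ 0.674 -0.353 -0.001]
top bowl 0.67 [ 0.485  0.414 -0.004]
top remote 0.64 [ 0.773 -0.023 -0.004]
side guide 0.64 [ 0.541 -0.053  0.008]
side spine 0.75 [ 0.548 -0.054  0.044]
side leaf_edge 0.74 [0.55  0.076 0.051]
side plan_face 0.31 [ 0.542 -0.053  0.003]
side blank_face 0.82 [ 0.541 -0.053  0.041]
side jar 0.91 [ 0.53  -0.367  0.   ]
side cup 0.72 [ 0.67  -0.356  0.   ]
side cup 0.71 [ 0.542 -0.054  0.044]
side bowl 0.68 [0.483 0.416 0.002]
side remote 0.93 [ 0.777 -0.024  0.003]
side remote 0.34 [ 0.543 -0.053  0.002]
```

View pics/a.png

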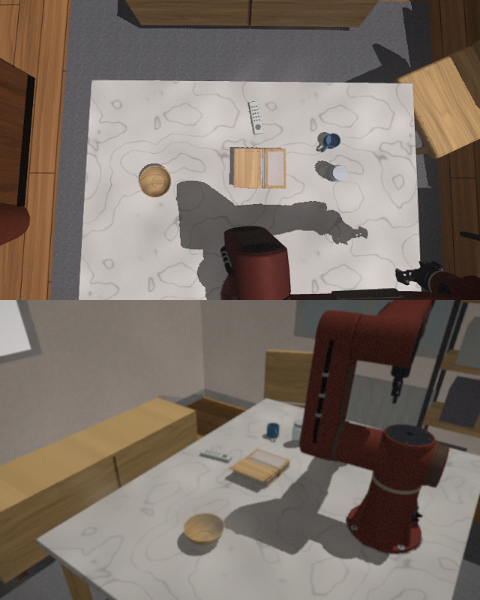

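The guide lies nearly square to the robot (yaw about 0) with the leaf on the left side, at around (258,168) in the top half of the picture. The bowl is at (155,180), well to the left. I'll keep the fingers shut and tilted about 45° towards -y, hook under the free edge, then sweep over the spine.

>>> {"fn": "step_arm", "kwargs": {"plan": [[[33.7, -15.6, 0], [0, 0, 0], 0], [[33.7, -15.6, 0], [0, 0, 0], 0], [[33.7, -15.6, 0], [0, 0, 0], 0], [[33.7, -15.6, 0], [0, 0, 0], 0], [[33.7, -15.6, 0], [0, 0, 0], 0], [[33.7, -15.6, 0], [0, 0, 0], 0], [[33.7, -15.6, 0], [0, 0, 0], 0], [[33.7, -15.6, 0], [0, 0, 0], 0], [[33.7, -15.6, 0], [0, 0, 0], 0], [[33.7, -15.6, 0], [0, 0, 0], 0], [[33.7, -15.6, 0], [0, 0, 0], 0], [[33.7, -15.6, 0], [0, 0, 0], 0]]}}

```text
time_s: 2.0
eef_pos: [0.5111, -0.2704, 0.4049]
orientation: [0.988, 0.152, 0.0, 0.0]
contact_force: [0.5, -1.2, -0.1]
grip_width: -0.0001
gripper_force: 0.0
```

>>> {"fn": "step_arm", "kwargs": {"plan": [[[0, 0, 0], [0, 0, -0.106], 0], [[0, 0, 0], [0, 0, -0.106], 0], [[0, 0, 0], [0, 0, -0.106], 0], [[0, 0, 0], [0, 0, -0.106], 0], [[0, 0, 0], [0, 0, -0.106], 0], [[0, 0, 0], [0, 0, -0.106], 0], [[0, 0, 0], [0, 0, -0.106], 0], [[0, 0, 0], [0, 0, -0.106], 0], [[0, 0, 0], [0, 0, -0.106], 0], [[0, 0, 0], [0, 0, -0.106], 0], [[0, 0, 0], [0, 0, -0.106], 0], [[0, 0, 0], [0, 0, -0.106], 0]]}}

```text
time_s: 3.0
eef_pos: [0.5099, -0.2719, 0.4047]
orientation: [0.703, 0.711, -0.0, 0.0]
contact_force: [0.7, -0.3, -0.1]
grip_width: 0.0002
gripper_force: 0.0
```

>>> {"fn": "step_arm", "kwargs": {"plan": [[[41, 2.5, 0], [0, 0, 0], 0], [[41, 2.5, 0], [0, 0, 0], 0], [[41, 2.5, 0], [0, 0, 0], 0], [[41, 2.5, 0], [0, 0, 0], 0], [[41, 2.5, 0], [0, 0, 0], 0], [[41, 2.5, 0], [0, 0, 0], 0], [[41, 2.5, 0], [0, 0, 0], 0], [[41, 2.5, 0], [0, 0, 0], 0], [[41, 2.5, 0], [0, 0, 0], 0], [[41, 2.5, 0], [0, 0, 0], 0], [[41, 2.5, 0], [0, 0, 0], 0], [[41, 2.5, 0], [0, 0, 0], 0]]}}

```text
time_s: 4.0
eef_pos: [0.5361, 0.2225, 0.4048]
orientation: [0.705, 0.71, 0.0, 0.0]
contact_force: [0.7, -0.9, -0.9]
grip_width: -0.0004
gripper_force: 0.0
```

>>> {"fn": "step_arm", "kwargs": {"plan": [[[0, 1, 0], [0, -0.098, 0], 0], [[0, 1, 0], [0, -0.098, 0], 0], [[0, 1, 0], [0, -0.098, 0], 0], [[0, 1, 0], [0, -0.098, 0], 0], [[0, 1, 0], [0, -0.098, 0], 0], [[0, 1, 0], [0, -0.098, 0], 0], [[0, 1, 0], [0, -0.098, 0], 0], [[0, 1, 0], [0, -0.098, 0], 0], [[0, 0, 0], [0, 0, 0], 0]]}}

```text
time_s: 4.75
eef_pos: [0.5445, 0.2208, 0.4031]
orientation: [0.65, 0.656, -0.272, 0.272]
contact_force: [-0.7, 0.2, -0.7]
grip_width: -0.0
gripper_force: 0.0
```

```bash
cat > m.py <<'E'
from h import *
import sys
o=telemetry.get_obs(); Rm=R.from_quat(o["orientation"]).as_matrix()
print("t",o["time_s"],"tcp",np.round(o["eef_pos"],4),"tip",np.round(o["eef_pos"]+.173*Rm[:,2],4),"F",np.round(o["contact_force"],1)); print(np.round(Rm,3))
ims=[]
for n in ("top","side","wrist"):
    c=snap(n); ims.append(c["img"])
    for t in ("guide","spine","leaf_edge"):
        for r in landmark_of(t,n)[:1]: print(n,t,round(r["score"],2),np.round(w(c,r["position"]),3))
s=ims[1][130:390,220:480] if 0 else ims[1]
cv2.imwrite("pics/"+sys.argv[1],np.vstack([cv2.resize(ims[2],(480,300)),cv2.resize(ims[1],(480,300))])[:,:,::-1])
E
python3 m.py b.png
```

```text
t 4.75 tcp [0.5445 0.2208 0.4031] tip [0.5452 0.098  0.2812] F [-0.7  0.2 -0.7]
[[-0.008  1.     0.004]
 [ 0.704  0.008 -0.71 ]
 [-0.71  -0.003 -0.704]]
top guide 0.83 [ 0.548 -0.048  0.004]
top spine 0.62 [ 0.546 -0.052  0.041]
top leaf_edge 0.94 [0.548 0.072 0.05 ]
side guide 0.77 [ 0.542 -0.051  0.004]
side spine 0.74 [ 0.549 -0.055  0.04 ]
side leaf_edge 0.74 [0.548 0.078 0.051]
wrist guide 0.87 [ 0.545 -0.055 -0.001]
wrist spine 0.56 [ 0.549 -0.056  0.035]
wrist leaf_edge 0.69 [0.546 0.078 0.051]
```

View pics/b.png

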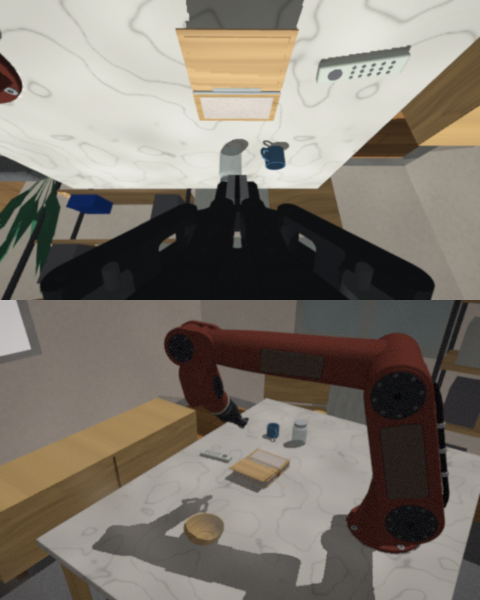

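The wrist view shows the leaf's free edge level at row 29 (180–298), so yaw is about 0 and the tip is centred in x. Next I'll lower it beside the free edge.

>>> {"fn": "step_arm", "kwargs": {"plan": [[[17.7, 0.1, 13.2], [0, 0, 0], 0], [[17.7, 0.1, 13.2], [0, 0, 0], 0], [[17.7, 0.1, 13.2], [0, 0, 0], 0], [[17.7, 0.1, 13.2], [0, 0, 0], 0], [[17.7, 0.1, 13.2], [0, 0, 0], 0], [[17.7, 0.1, 13.2], [0, 0, 0], 0], [[17.7, 0.1, 13.2], [0, 0, 0], 0], [[17.7, 0.1, 13.2], [0, 0, 0], 0], [[17.7, 0.1, 13.2], [0, 0, 0], 0], [[17.7, 0.1, 13.2], [0, 0, 0], 0], [[17.7, 0.1, 13.2], [0, 0, 0], 0], [[0, 0, 0], [0, 0, 0], 0]]}}

```text
time_s: 6.35
eef_pos: [0.5436, 0.2554, 0.1597]
orientation: [0.65, 0.656, -0.272, 0.27]
contact_force: [-0.9, 0.5, -0.3]
grip_width: -0.0001
gripper_force: 0.0
```

```bash
python3 m.py c.png
```

```text
t 6.35 tcp [0.5436 0.2554 0.1597] tip [0.5437 0.1331 0.0374] F [-0.9  0.5 -0.3]
[[-0.009  1.     0.001]
 [ 0.707  0.007 -0.707]
 [-0.707 -0.006 -0.707]]
top spine 0.8 [ 0.545 -0.054  0.041]
top leaf_edge 0.88 [0.548 0.075 0.05 ]
side guide 0.75 [ 0.546 -0.054  0.005]
side spine 0.65 [ 0.548 -0.051  0.038]
side leaf_edge 0.69 [0.549 0.077 0.051]
```

View pics/c.png

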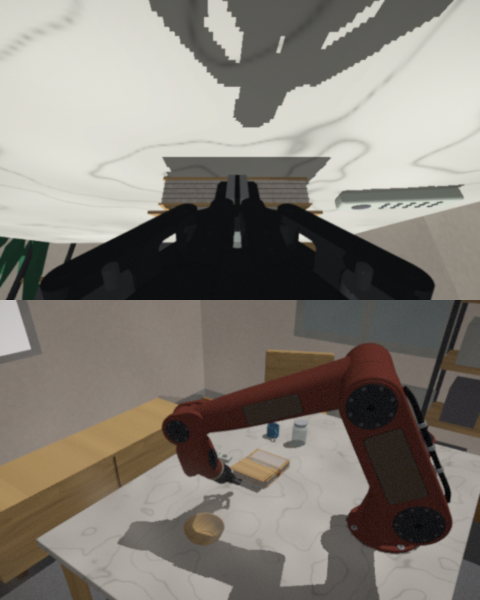

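The wrist view (top) shows the finger, at about (237,185), centred in front of the page block. I'll go down 19 mm and then move in under the edge.

>>> {"fn": "step_arm", "kwargs": {"plan": [[[6.8, 0.5, 6.8], [0, 0, 0], 0], [[6.8, 0.5, 6.8], [0, 0, 0], 0], [[0, 0, 0], [0, 0, 0], 0], [[-6, 0, 6], [0, 0, 0], 0], [[-6, 0, 6], [0, 0, 0], 0], [[-6, 0, 6], [0, 0, 0], 0], [[-6, 0, 6], [0, 0, 0], 0], [[-6, 0, 6], [0, 0, 0], 0], [[-6, 0, 6], [0, 0, 0], 0], [[-6, 0, 6], [0, 0, 0], 0], [[-6, 0, 6], [0, 0, 0], 0], [[0, 0, 0], [0, 0, 0], 0]]}}

```text
time_s: 7.95
eef_pos: [0.5468, 0.1865, 0.1451]
orientation: [0.652, 0.655, -0.269, 0.271]
contact_force: [-0.6, 0.8, -1.1]
grip_width: -0.0
gripper_force: 0.0
```

```bash
python3 m.py d.png
```

```text
t 7.95 tcp [0.5468 0.1865 0.1451] tip [0.5476 0.0643 0.0226] F [-0.6  0.8 -1.1]
[[-0.004  1.     0.004]
 [ 0.708  0.006 -0.706]
 [-0.706  0.    -0.708]]
top guide 0.84 [ 0.55  -0.051  0.003]
top spine 0.69 [ 0.543 -0.054  0.037]
top leaf_edge 0.95 [0.547 0.075 0.053]
side guide 0.64 [ 0.544 -0.055  0.006]
side spine 0.77 [ 0.548 -0.054  0.04 ]
wrist spine 0.9 [ 0.549 -0.056  0.035]
wrist leaf_edge 0.68 [0.545 0.082 0.05 ]
```

View pics/d.png

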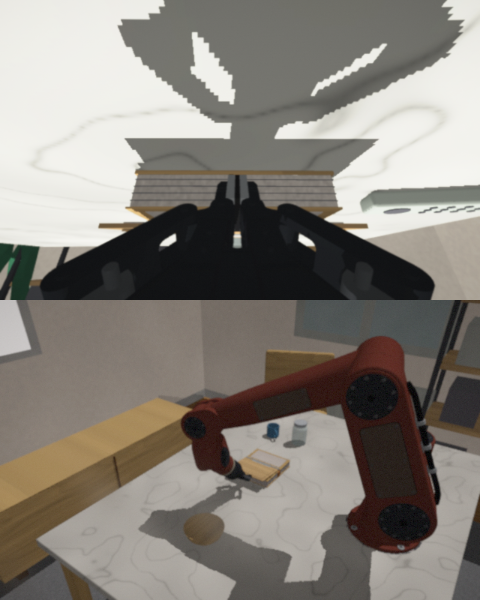

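Nothing is touching yet, and the finger is under the overhang: the tip, at about (237,180), is past the leaf edge line at row 226. Next I'll compute the sweep.

```bash
cat > p.py <<'E'
from h import *
o=telemetry.get_obs(); Rm=R.from_quat(o["orientation"]).as_matrix()
p=o["eef_pos"]+.173*Rm[:,2]
H=np.array([-.0535,.038]); k=.0078*np.array([1,-1])
def T(f):
    u=np.array([np.cos(f),np.sin(f)]); n=np.array([u[1],-u[0]])
    if f<np.pi/4: return H+.13*u+.0015*n-.025*np.array([.707,.707])+k
    return H+.105*u+.003*n+k*np.clip((2.36-f)/.2,-1,1)
q=p[1:]
for f in np.arange(.2,3.15,.2).tolist()+[3.14]:
    t=T(f); d=t-q; print(round(f,2),"T",np.round(t,3),"tool dx,dz mm",np.round(1e3*np.array([d@Rm[1:,0],d@Rm[1:,2]]),1)); q=t
E
python3 p.py
```

```text
0.2 T [0.064 0.037] tool dx,dz mm [-11.2  -9.2]
0.4 T [0.057 0.062] tool dx,dz mm [-22.8 -12.4]
0.6 T [0.045 0.085] tool dx,dz mm [-24.8  -7.6]
0.8 T [0.03  0.103] tool dx,dz mm [-24.   -2.6]
1.0 T [0.014 0.117] tool dx,dz mm [-20.9   1.8]
1.2 T [-0.005  0.127] tool dx,dz mm [-20.1   5.9]
1.4 T [-0.025  0.133] tool dx,dz mm [-18.6   9.8]
1.6 T [-0.046  0.135] tool dx,dz mm [-16.2  13.3]
1.8 T [-0.067  0.133] tool dx,dz mm [-13.3  16.2]
2.0 T [-0.087  0.127] tool dx,dz mm [-9.8 18.5]
2.2 T [-0.107  0.118] tool dx,dz mm [-8.1 20.1]
2.4 T [-0.13   0.113] tool dx,dz mm [-12.8  20.9]
2.6 T [-0.15   0.102] tool dx,dz mm [-6.4 20.8]
2.8 T [-0.159  0.084] tool dx,dz mm [ 6.5 19.9]
3.0 T [-0.165  0.064] tool dx,dz mm [10.3 18.3]
3.14 T [-0.166  0.049] tool dx,dz mm [ 9.3 11.4]
```

>>> {"fn": "step_arm", "kwargs": {"plan": [[[-5.6, 0, -4.6], [0, 0, 0], 0], [[-5.6, 0, -4.6], [0, 0, 0], 0], [[-7.6, 0, -4.1], [0, 0, 0], 0], [[-7.6, 0, -4.1], [0, 0, 0], 0], [[-7.6, 0, -4.1], [0, 0, 0], 0], [[-8.3, 0, -2.5], [0, 0, 0], 0], [[-8.3, 0, -2.5], [0, 0, 0], 0], [[-8.3, 0, -2.5], [0, 0, 0], 0], [[-8, 0, -0.9], [0, 0, 0], 0], [[-8, 0, -0.9], [0, 0, 0], 0], [[-8, 0, -0.9], [0, 0, 0], 0], [[0, 0, 0], [0, 0, 0], 0]]}}

```text
time_s: 9.55
eef_pos: [0.5475, 0.1505, 0.2275]
orientation: [0.652, 0.655, -0.269, 0.272]
contact_force: [0.0, 0.4, -0.3]
grip_width: 0.0
gripper_force: 0.0
```

```bash
python3 m.py e.png
```

```text
t 9.55 tcp [0.5475 0.1505 0.2275] tip [0.5484 0.0283 0.1051] F [ 0.   0.4 -0.3]
[[-0.003  1.     0.006]
 [ 0.708  0.006 -0.706]
 [-0.706  0.002 -0.708]]
top guide 0.63 [ 0.548 -0.055  0.004]
top spine 0.75 [ 0.545 -0.05   0.038]
top leaf_edge 0.78 [0.55  0.035 0.135]
side guide 0.67 [ 0.542 -0.053  0.003]
side spine 0.61 [ 0.547 -0.053  0.039]
side leaf_edge 0.55 [0.549 0.035 0.136]
wrist guide 0.85 [ 0.546 -0.057  0.   ]
wrist spine 0.94 [ 0.548 -0.057  0.036]
```

View pics/e.png

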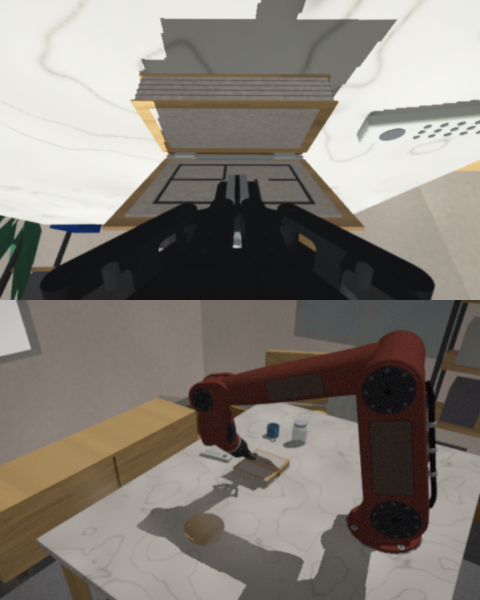

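The leaf is up at about 47°. The plan face shows at (240,190) in the wrist view, with the finger on the plan side only. I'll continue.

>>> {"fn": "step_arm", "kwargs": {"plan": [[[-7, 0, 0.6], [0, 0, 0], 0], [[-7, 0, 0.6], [0, 0, 0], 0], [[-7, 0, 0.6], [0, 0, 0], 0], [[-6.7, 0, 2], [0, 0, 0], 0], [[-6.7, 0, 2], [0, 0, 0], 0], [[-6.7, 0, 2], [0, 0, 0], 0], [[-6.2, 0, 3.3], [0, 0, 0], 0], [[-6.2, 0, 3.3], [0, 0, 0], 0], [[-6.2, 0, 3.3], [0, 0, 0], 0], [[-5.4, 0, 4.4], [0, 0, 0], 0], [[-5.4, 0, 4.4], [0, 0, 0], 0], [[-5.4, 0, 4.4], [0, 0, 0], 0]]}}

```text
time_s: 11.15
eef_pos: [0.5476, 0.0752, 0.2578]
orientation: [0.651, 0.656, -0.269, 0.271]
contact_force: [1.0, 1.4, -0.8]
grip_width: -0.0002
gripper_force: 0.5
```

>>> {"fn": "step_arm", "kwargs": {"plan": [[[-4.4, 0, 5.4], [0, 0, 0], 0], [[-4.4, 0, 5.4], [0, 0, 0], 0], [[-4.4, 0, 5.4], [0, 0, 0], 0], [[-3.3, 0, 6.2], [0, 0, 0], 0], [[-3.3, 0, 6.2], [0, 0, 0], 0], [[-3.3, 0, 6.2], [0, 0, 0], 0], [[-2.7, 0, 6.7], [0, 0, 0], 0], [[-2.7, 0, 6.7], [0, 0, 0], 0], [[-2.7, 0, 6.7], [0, 0, 0], 0], [[-4.2, 0, 7], [0, 0, 0], 0], [[-4.2, 0, 7], [0, 0, 0], 0], [[-4.2, 0, 7], [0, 0, 0], 0]]}}

```text
time_s: 12.15
eef_pos: [0.5482, -0.0095, 0.2347]
orientation: [0.651, 0.656, -0.269, 0.271]
contact_force: [-0.9, 1.3, -0.2]
grip_width: 0.0001
gripper_force: 0.3
```

```bash
python3 m.py f.png
```

```text
t 12.15 tcp [ 0.5482 -0.0095  0.2347] tip [ 0.549  -0.1316  0.1123] F [-0.9  1.3 -0.2]
[[-0.005  1.     0.005]
 [ 0.708  0.007 -0.706]
 [-0.706  0.    -0.708]]
top guide 0.91 [ 0.546 -0.05   0.003]
top spine 0.9 [ 0.545 -0.055  0.039]
top leaf_edge 0.63 [ 0.546 -0.154  0.123]
side guide 0.92 [ 0.544 -0.053  0.004]
side spine 0.93 [ 0.544 -0.057  0.039]
side leaf_edge 0.67 [ 0.548 -0.149  0.126]
wrist spine 0.85 [ 0.549 -0.058  0.032]
```

View pics/f.png

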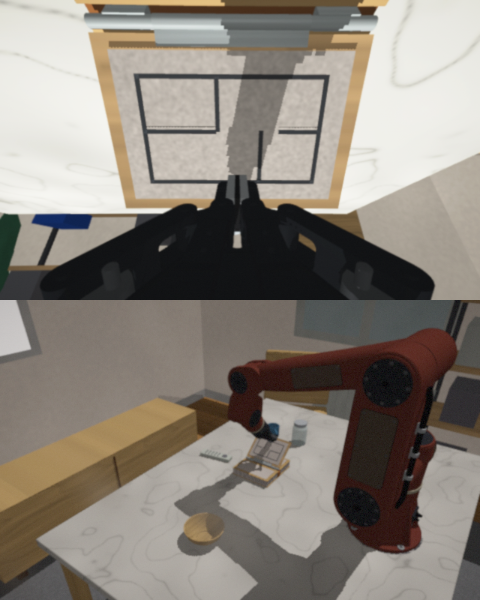

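The leaf is now at about 2.4 rad, with the plan face in view and the tip on it at (237,185). The guide hasn't moved. Now I'll push it down.

>>> {"fn": "step_arm", "kwargs": {"plan": [[[-1.6, 0, 6.9], [0, 0, 0], 0], [[-1.6, 0, 6.9], [0, 0, 0], 0], [[-1.6, 0, 6.9], [0, 0, 0], 0], [[2.2, 0, 6.7], [0, 0, 0], 0], [[2.2, 0, 6.7], [0, 0, 0], 0], [[2.2, 0, 6.7], [0, 0, 0], 0], [[3.4, 0, 6.1], [0, 0, 0], 0], [[3.4, 0, 6.1], [0, 0, 0], 0], [[3.4, 0, 6.1], [0, 0, 0], 0], [[3, 0, 3.8], [0, 0, 0], 0], [[3, 0, 3.8], [0, 0, 0], 0], [[0, 0, 0], [0, 0, 0], 0]]}}

```text
time_s: 13.75
eef_pos: [0.548, -0.0429, 0.1737]
orientation: [0.651, 0.656, -0.27, 0.27]
contact_force: [-0.2, -0.1, 0.1]
grip_width: -0.0002
gripper_force: 0.0
```

```bash
python3 m.py g.png
```

```text
t 13.75 tcp [ 0.548  -0.0429  0.1737] tip [ 0.5486 -0.1651  0.0512] F [-0.2 -0.1  0.1]
[[-0.006  1.     0.004]
 [ 0.708  0.007 -0.706]
 [-0.706 -0.002 -0.708]]
top guide 0.72 [ 0.546 -0.052  0.002]
top spine 0.56 [ 0.544 -0.053  0.04 ]
top leaf_edge 0.87 [ 0.548 -0.185  0.045]
side guide 0.72 [ 0.542 -0.052  0.004]
side spine 0.73 [ 0.549 -0.053  0.042]
side leaf_edge 0.93 [ 0.548 -0.182  0.046]
wrist spine 0.79 [ 0.55  -0.056  0.036]
wrist leaf_edge 0.81 [ 0.548 -0.177  0.042]
```

Close to flat. I'll press down gently until the force rises.

>>> {"fn": "step_arm", "kwargs": {"plan": [[[1, 0, 1], [0, 0, 0], 0], [[1, 0, 1], [0, 0, 0], 0], [[1, 0, 1], [0, 0, 0], 0], [[0, 0, 0], [0, 0, 0], 0]]}}

```text
time_s: 14.68
eef_pos: [0.5483, -0.043, 0.1704]
orientation: [0.651, 0.656, -0.269, 0.271]
contact_force: [0.4, 0.3, 0.3]
grip_width: 0.0003
gripper_force: 0.0
```

>>> {"fn": "step_arm", "kwargs": {"plan": [[[1, 0, 1], [0, 0, 0], 0], [[0, 0, 0], [0, 0, 0], 0]]}}

```text
time_s: 14.85
eef_pos: [0.5485, -0.043, 0.1694]
orientation: [0.651, 0.656, -0.269, 0.271]
contact_force: [-1.0, 0.8, 2.0]
grip_width: -0.0001
gripper_force: 0.9
```

>>> {"fn": "step_arm", "kwargs": {"plan": [[[1, 0, 1], [0, 0, 0], 0], [[0, 0, 0], [0, 0, 0], 0]]}}

```text
time_s: 15.02
eef_pos: [0.5486, -0.043, 0.169]
orientation: [0.651, 0.656, -0.27, 0.272]
contact_force: [-6.1, 5.7, 11.3]
grip_width: 0.0
gripper_force: 5.6
```

>>> {"fn": "step_arm", "kwargs": {"plan": [[[1, 0, 1], [0, 0, 0], 0], [[0, 0, 0], [0, 0, 0], 0]]}}

```text
time_s: 15.18
eef_pos: [0.5488, -0.0429, 0.1685]
orientation: [0.651, 0.655, -0.27, 0.272]
contact_force: [-10.8, 10.1, 20.7]
grip_width: -0.0002
gripper_force: 10.0
```

>>> {"fn": "step_arm", "kwargs": {"plan": [[[1, 0, 1], [0, 0, 0], 0], [[0, 0, 0], [0, 0, 0], 0]]}}

```text
time_s: 15.35
eef_pos: [0.5489, -0.0428, 0.1681]
orientation: [0.65, 0.655, -0.271, 0.273]
contact_force: [-15.0, 14.7, 29.5]
grip_width: 0.0001
gripper_force: 14.5
```

Force is rising steeply, so the leaf is on its stop. I'll lift away.

>>> {"fn": "step_arm", "kwargs": {"plan": [[[-2, 0, -2], [0, 0, 0], 0], [[-3, 0, -3], [0, 0, 0], 0], [[-7, 0, -7], [0, 0, 0], 0], [[-10, 0, -10], [0, 0, 0], 0], [[-10, 0, -10], [0, 0, 0], 0], [[-10, 0, -10], [0, 0, 0], 0], [[-10, 0, -10], [0, 0, 0], 0], [[-10, 0, -10], [0, 0, 0], 0], [[-10, 0, -10], [0, 0, 0], 0], [[0, 0, 0], [0, 0, 0], 0]]}}

```text
time_s: 16.18
eef_pos: [0.5494, -0.0434, 0.2705]
orientation: [0.652, 0.655, -0.268, 0.273]
contact_force: [0.6, -0.1, 0.8]
grip_width: 0.0004
gripper_force: 0.0
```

```bash
python3 m.py h.png
python3 - <<'E'
from h import *
for n in ("top","side"):
    c=snap(n)
    for t in ("jar","cup","bowl","remote"):
        for r in landmark_of(t,n)[:1]: print(n,t,np.round(w(c,r["position"]),3))
E
```

```text
t 16.1833 tcp [ 0.5494 -0.0434  0.2705] tip [ 0.5508 -0.1657  0.1481] F [ 0.6 -0.1  0.8]
[[-0.002  1.     0.008]
 [ 0.707  0.007 -0.707]
 [-0.707  0.005 -0.707]]
top guide 0.9 [ 0.548 -0.055  0.004]
top spine 0.79 [ 0.546 -0.052  0.038]
top leaf_edge 0.7 [ 0.548 -0.187  0.04 ]
side guide 0.68 [ 0.545 -0.051  0.004]
side spine 0.73 [ 0.55  -0.056  0.04 ]
side leaf_edge 0.93 [ 0.547 -0.184  0.041]
wrist leaf_edge 0.93 [ 0.548 -0.18   0.038]
top jar [ 0.521 -0.362 -0.001]
top cup [ 0.671 -0.354 -0.   ]
top bowl [ 0.482  0.414 -0.   ]
top remote [ 0.774 -0.024 -0.004]
side jar [ 0.528 -0.366 -0.003]
side bowl [0.484 0.415 0.002]
side remote [ 0.777 -0.026  0.005]
```

View pics/h.png

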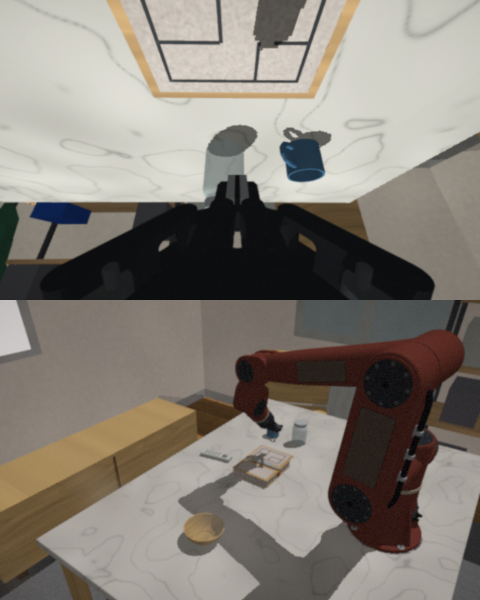

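The leaf lies flat with the plan up (its edge at row 95 in the wrist view, edge z about 0.040, level with the spine). Every bystander is where it started and the arm is clear.

```bash
python3 -c "
from cell import ctrl; print(ctrl.hand_in())"
```

```text
the job is handed in; nothing more can be done
None
```

I turned the leaf over the spine and pressed it flat on the right half with the floor plan up, then handed the job in at about 16 s; in the last pictures the guide, jar, cup, bowl and remote are where they started and the arm touches nothing, but the hand-in gave no verdict.

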